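Crib of parallel bars for a toppled pedestal

ROBOT

A 6-joint arm with a two-finger parallel gripper is mounted at the origin on the work surface. World frame = base frame: x ahead of the robot, y to its left, z up, the work surface at z = 0. Lengths are in m, angles in rad, forces in N, time in s.
With the tool pointing down it reaches from about 0.275 to 0.825 m from the base axis. Payload 5.2 kg.
Tool frame: the origin (TCP) lies on the front face of the gripper's body, between the roots of the fingers; the fingertips stand 84 mm ahead of it and the grasp point (between the pads) lies 65 mm ahead of it; z points along the fingers, y is the line along which they close (so a half turn about z gives the same grasp; the last joint's range is limited). The gripper opens to 93 mm and grips with 3 to 60 N. Pads are 15 mm wide; open, the fingers measure 128 mm over their backs; the gripper's body (75 mm by 188 mm) begins 65 mm behind the grasp point.
Start: joints at [1.036, 0.259, 1.535, -0, 1.348, -0.203], TCP at [0.179, 0.52, 0.303] pointing down, gripper open.
Joint ranges: [-3.14, 3.14], [-0.91, 2.08], [0.19, 2.58], [-1.22, 4.36], [0.22, 2.71], [-3.12, 3.12]. Speed limits (rad/s): [2.57, 2.57, 3.14, 3.14, 3.14, 3.14].

INTERFACE

Orientations are given as a unit quaternion [w, x, y, z].
In Python, from station import * gives the robot as it stands.
- The arm moves only by the tool send_rows, never from a script. Its argument "motion" is one flat list of numbers, 5 for each row, row after row: the finger opening in cm, from 0 to 9.3, then the shift along the tool's x, y, z in cm, then the turn about the tool's z in rad. A call has exactly 8 rows; each row is the pose to reach, as a shift and turn from the pose commanded when the call began, along the tool's axes at that moment; what a row does not reach only later rows make up. A row lasts 1/12 s, in which the tool goes at most 41.7 mm and 7.16 degrees, less where a joint would pass 70% of its speed; a pose out of reach is approached as far as the arm can. A call with a gripper value outside its range is refused whole. The fingers move at their own pace and stop on an object; the grip force is fixed at half the most. Time passes only in rows, so rows that repeat a pose let the fingers close, or fill a call up. It gives the time, the measured TCP pose, the force, the opening and the grip force at its end, in the units of the state.
- state(): the state, without advancing time (a new reading comes with each control period).
- capture(name): name is "side" or "top" or "wrist"; returns the picture (480x640x3 uint8, red, green, blue); there is no depth.
- camera_info(name): a dict with "vfov" (degrees; the focal length in pixels is half the picture's height over the tangent of half this angle, whatever the lens; pixels are square), "cx", "cy" (the principal point, pixels), "camera_from_world" (4x4, takes a point from world to camera coordinates). Camera axes: x right, y up, looking along -z (the intrinsics and any distortion apply to the point x, -y, -z); pixel columns grow to the right and rows downward; lengths in m; the calibration is good to about 2 mm. The wrist camera is an equidistant fisheye: a pixel r from the principal point sees the ray r / f radians off the axis. A picture is of the moment at which its call begins: read the wrist's pose just before it. camera_info takes no time and is no camera call; for the wrist camera it gives the pose at the moment of the call.
- job_done(): hands the job in; it is judged then, once.
The state is a dict: "time_s": time; "joint_pos": joint angles; "qvel": joint speeds; "joint_torque": joint torques, N m; "tool_pos": TCP position; "ee_rot": TCP orientation; "wrist_force": force on the tool from outside, world axes, zero at the start; "wrist_torque": the same for the moment, N m; "gripper_width": opening from 0.0 (shut) to 1.0 (fully open); "finger_force": force on a finger pad.
Only numpy, scipy, OpenCV 4.12 (cv2) and the standard library are available. Lean on these libraries where they do the work, as an engineer would, in place of code of your own. Each camera call takes 0.05 s, during which the arm holds its last target. There are 200 camera calls.

TASK

Finish the crosswise riser on the black plate, where one steel bar already lies across the two rails: lay the other steel bar, from the bench, across the rails centred on the free pair of yellow bands, then the two brass bars from the rack across the steel ones, each directly above a rail. Last, stand the toppled blue pedestal upright in the middle on top, with its long foot bridging both brass bars. Leave everything else where it is.

Things in the scene. Friction and masses are not known exactly. Their poses are not given: they have to be found in the camera images.
- stand: Fixed black plate, 130 x 130 x 12 mm, with two fixed aluminium rails (the tower's bottom layer) along its own x: each 110 mm long, 16 wide, 16 high, middles at own y = +28 and -28 mm, tops 28 mm above the origin. Each rail has two yellow bands, 16 mm wide, middles at own x = +28 and -28 mm. Origin: centre of the plate's underside; z up.
- rack: Fixed grey sheet-metal rack holding the brass bars side by side on a sloping board, 130 x 130 mm, that rises at 30 degrees towards its own +x, with an 8 mm lip at the low end. The middle of the board's upper surface is 50 mm above the origin. Bars lie up the slope. Origin: under the board's middle, at bench height.
- pedestal: Blue pedestal, toppled. Foot 44 (own x) x 84 (own y) x 12 mm; column 26 mm in diameter from 12 to 72 mm above the foot's underside; round head 44 mm in diameter from 72 to 82 mm. Origin: centre of the foot's underside; own z runs from foot to head (level while toppled, head on the robot's side). 0.26 kg.
- steel_bar1: Bright steel bar, 110 x 16 x 16 mm, plain square section. Origin: centre of its underside; own x runs along its length, z out of its top. Lies loose and flat on the bench, 0.22 kg.
- steel_bar2: Bright steel bar, 110 x 16 x 16 mm, plain square section. Origin: centre of its underside; own x runs along its length, z out of its top. Already lies loose across the stand's rails, on one pair of yellow bands (stand's x = +28 mm), 0.22 kg.
- brass_bar1: Yellow brass bar, 110 x 16 x 16 mm, plain square section. Origin: centre of its underside; own x runs along its length, z out of its top. Lies on the rack, inclined 30 degrees, 0.24 kg; underside on the sloping board.
- brass_bar2: Yellow brass bar, 110 x 16 x 16 mm, plain square section. Origin: centre of its underside; own x runs along its length, z out of its top. Lies on the rack, inclined 30 degrees, 0.24 kg; underside on the sloping board.
- vblock: Bystander: dark steel V-block, 60 x 50 x 45 mm, origin under its centre.
- lens: Bystander: black capped objective lens standing on end, 44 mm across, 48 mm tall, origin under its centre.
- duster_can: Bystander: blue duster can with a paper label, 52 mm across, 185 mm tall, origin under its centre.
- dial_stand: Bystander: red block (55 x 60 x 45 mm) with a steel post to 195 mm and a dial gauge at 140 mm height on its own -x side; origin under its centre.
- gauge_case: Bystander: wooden gauge case, 75 x 120 x 30 mm, long along its own y, origin under its centre.
- caliper: Bystander: caliper lying flat, beam 200 mm along its own y, jaws to its +x, 12 mm thick at most; origin under the middle of the beam.
- pin_cup: Bystander: small orange cup, 60 mm across, 50 mm tall, origin under its centre.
Things that resemble listed ones, but are neither listed nor needed, are in the scene too. Leave any pink or turquoise look-alike of the brass_bar1 alone.

How it is judged:
On the way, in this order (a step that is already met when the one before it is completed fails the run):
1. both steel bars lie across the rails on the yellow bands, released (((x of steel_bar1 in the frame of stand between 0.018 and 0.038 m and x of steel_bar2 in the frame of stand between -0.038 and -0.018 m) or (x of steel_bar1 in the frame of stand between -0.038 and -0.018 m and x of steel_bar2 in the frame of stand between 0.018 and 0.038 m)) and y of steel_bar1 in the frame of stand between -0.015 and 0.015 m and z of steel_bar1 in the frame of stand between 0.024 and 0.032 m and angle between the x axis of each of steel_bar1, steel_bar2 and the y axis of stand, either way round below 0.15 rad and linear speed of each of steel_bar1, steel_bar2 below 0.02 m/s and angular speed of each of steel_bar1, steel_bar2 below 0.15 rad/s and y of steel_bar2 in the frame of stand between -0.015 and 0.015 m and z of steel_bar2 in the frame of stand between 0.024 and 0.032 m and contact force between the fingers and steel_bar1 below 0.2 N and contact force between the fingers and steel_bar2 below 0.2 N), for 0.2 s.
2. both brass bars lie across the steel bars, above the rails, released (((x of steel_bar1 in the frame of stand between 0.018 and 0.038 m and x of steel_bar2 in the frame of stand between -0.038 and -0.018 m) or (x of steel_bar1 in the frame of stand between -0.038 and -0.018 m and x of steel_bar2 in the frame of stand between 0.018 and 0.038 m)) and y of steel_bar1 in the frame of stand between -0.015 and 0.015 m and z of steel_bar1 in the frame of stand between 0.024 and 0.032 m and angle between the x axis of each of steel_bar1, steel_bar2 and the y axis of stand, either way round below 0.15 rad and linear speed of each of steel_bar1, steel_bar2, brass_bar1, brass_bar2 below 0.02 m/s and angular speed of each of steel_bar1, steel_bar2, brass_bar1, brass_bar2 below 0.15 rad/s and y of steel_bar2 in the frame of stand between -0.015 and 0.015 m and z of steel_bar2 in the frame of stand between 0.024 and 0.032 m and ((y of brass_bar1 in the frame of stand between 0.018 and 0.038 m and y of brass_bar2 in the frame of stand between -0.038 and -0.018 m) or (y of brass_bar1 in the frame of stand between -0.038 and -0.018 m and y of brass_bar2 in the frame of stand between 0.018 and 0.038 m)) and x of brass_bar1 in the frame of stand between -0.015 and 0.015 m and z of brass_bar1 in the frame of stand between 0.04 and 0.048 m and angle between the x axis of each of brass_bar1, brass_bar2 and the x axis of stand, either way round below 0.15 rad and x of brass_bar2 in the frame of stand between -0.015 and 0.015 m and z of brass_bar2 in the frame of stand between 0.04 and 0.048 m and contact force between the fingers and brass_bar1 below 0.2 N and contact force between the fingers and brass_bar2 below 0.2 N), for 0.2 s.
3. the pedestal stands upright on the brass bars, released (((x of steel_bar1 in the frame of stand between 0.018 and 0.038 m and x of steel_bar2 in the frame of stand between -0.038 and -0.018 m) or (x of steel_bar1 in the frame of stand between -0.038 and -0.018 m and x of steel_bar2 in the frame of stand between 0.018 and 0.038 m)) and y of steel_bar1 in the frame of stand between -0.015 and 0.015 m and z of steel_bar1 in the frame of stand between 0.024 and 0.032 m and angle between the x axis of each of steel_bar1, steel_bar2 and the y axis of stand, either way round below 0.15 rad and linear speed of each of steel_bar1, steel_bar2, brass_bar1, brass_bar2, pedestal below 0.02 m/s and angular speed of each of steel_bar1, steel_bar2, brass_bar1, brass_bar2, pedestal below 0.15 rad/s and y of steel_bar2 in the frame of stand between -0.015 and 0.015 m and z of steel_bar2 in the frame of stand between 0.024 and 0.032 m and ((y of brass_bar1 in the frame of stand between 0.018 and 0.038 m and y of brass_bar2 in the frame of stand between -0.038 and -0.018 m) or (y of brass_bar1 in the frame of stand between -0.038 and -0.018 m and y of brass_bar2 in the frame of stand between 0.018 and 0.038 m)) and x of brass_bar1 in the frame of stand between -0.015 and 0.015 m and z of brass_bar1 in the frame of stand between 0.04 and 0.048 m and angle between the x axis of each of brass_bar1, brass_bar2 and the x axis of stand, either way round below 0.15 rad and x of brass_bar2 in the frame of stand between -0.015 and 0.015 m and z of brass_bar2 in the frame of stand between 0.04 and 0.048 m and x of pedestal in the frame of stand between -0.015 and 0.015 m and y of pedestal in the frame of stand between -0.015 and 0.015 m and z of pedestal in the frame of stand between 0.056 and 0.064 m and angle between pedestal's own z axis and vertical below 0.08 rad and angle between the y axis of pedestal and the y axis of stand, either way round below 0.3 rad and contact force between the fingers and pedestal below 0.2 N), for 0.2 s.
At the end, for the whole second after the job is handed in: Steel bars on the rails at the bands, brass bars on them above the rails: each within 10 mm sideways, 15 mm lengthwise, 4 mm in height, 0.15 rad. Pedestal on the brass bars, within 15 mm of the middle, upright to 0.08 rad, foot across them to 0.3 rad. All released, at rest; bystanders within 30 mm (all of step 3 and contact force between the fingers and steel_bar1 below 0.2 N and contact force between the fingers and steel_bar2 below 0.2 N and contact force between the fingers and brass_bar1 below 0.2 N and contact force between the fingers and brass_bar2 below 0.2 N); the robot touches nothing.
It fails at once if a bystander is pushed more than 30 mm from its place (distance of any of vblock, lens, duster_can, dial_stand, gauge_case, caliper, pin_cup from where it was at the start of the episode above 0.03 m).
It fails at once if a bystander is tipped over (angle between any of vblock, lens, duster_can, dial_stand, gauge_case, caliper, pin_cup's own z axis and vertical above 0.5 rad).
It also fails if it takes over 72 s, if anything falls off the work surface, if the arm or the gripper's body presses on something with over 40 N, if the wrist force passes 120 N, or if a joint passes its speed limit or range.

## Working session

There is one attempt and no reset: what is moved stays moved. The work goes in short steps, Python scripts to look and compute and a tool call to move; the robot and the scene stay as the last step left them, time stands still between calls to the robot, and variables do not carry over. Pictures are saved under pics/ and viewed, at most 10 in all, crops included, and the job is handed in when it is done.

Besides the shell and the picture viewer there is one more tool, called after ">>>" as name(argument=value, ...) on one line, values as JSON. send_rows: Moves the arm, as the interface text tells. Its arguments: {"type":"object","properties":{"motion":{"type":"array"}},"required":["motion"]}

```bash
ls; mkdir -p pics; python3 - <<'E'
from station import *
import cv2
print(state())
for n in ("top","side","wrist"):
    print(n,camera_info(n)); cv2.imwrite(f"pics/{n}0.png",capture(n)[:,:,::-1])
E
```

```text
pics
{'time_s': 0.0, 'joint_pos': array([ 1.03619940e+00,  2.59315296e-01,  1.53608952e+00,  5.89627222e-06,
        1.34798042e+00, -2.02823708e-01]), 'qvel': array([ 0.00041845, -0.00032768, -0.0009087 , -0.00071062,  0.00226306,
        0.00029318]), 'joint_torque': array([-1.29562035e-03, -4.37301815e+01, -2.84002107e+01,  7.17329630e-02,
        4.12823784e-02, -1.16118417e-04]), 'tool_pos': array([0.17892764, 0.51966086, 0.30192989]), 'ee_rot': array([-3.25717804e-04,  1.65127413e-01,  9.86271836e-01, -8.35022118e-04]), 'wrist_force': array([ 0.02786792,  0.68438865, -0.70884056]), 'wrist_torque': array([-0.03786216,  0.00218633,  0.00625721]), 'finger_force': 0.0, 'gripper_width': 0.9996587649138722}
top {'vfov': 51.46098304472116, 'cx': 309.17769138166113, 'cy': 237.47703633139392, 'camera_from_world': array([[ 0.00995048, -0.9998255 ,  0.01581034, -0.06299671],
       [ 0.98218368,  0.01273972,  0.18749109, -0.50916146],
       [-0.18765979,  0.01366303,  0.98213906, -1.05854377],
       [ 0.        ,  0.        ,  0.        ,  1.        ]])}
side {'vfov': 53.86672806247719, 'cx': 319.04286795330654, 'cy': 232.22710829093458, 'camera_from_world': array([[-0.90066704, -0.43450319, -0.00242025,  0.4640404 ],
       [ 0.22020613, -0.4612455 ,  0.85951256, -0.18829349],
       [-0.37457728,  0.77360168,  0.51110889, -1.08609949],
       [ 0.        ,  0.        ,  0.        ,  1.        ]])}
wrist {'vfov': 65.70646984690485, 'cx': 322.84810173336405, 'cy': 242.71206608470087, 'camera_from_world': array([[ 0.3251375 ,  0.94566468, -0.00198051, -0.54918003],
       [-0.90515627,  0.31060216, -0.29020411,  0.03443592],
       [-0.27382062,  0.09614891,  0.95696272, -0.39105682],
       [ 0.        ,  0.        ,  0.        ,  1.        ]])}
```

View pics/top0.png

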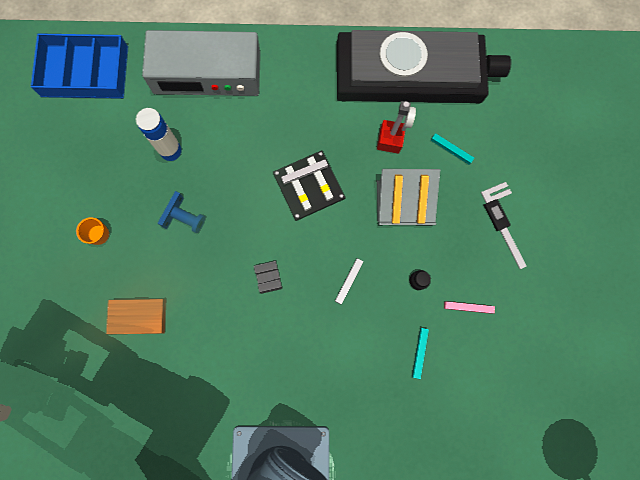

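View pics/side0.png

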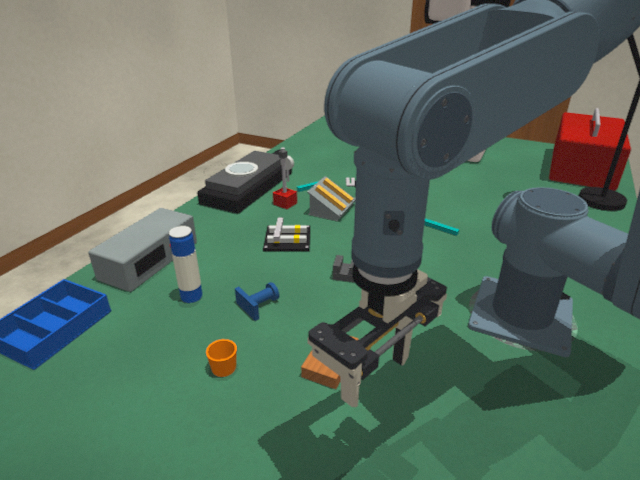

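```bash
cat > h.py <<'E'
import numpy as np, cv2
from station import *
def cam(n):
    c=camera_info(n); f=240/np.tan(np.radians(c["vfov"]/2)); return c,f,np.array(c["camera_from_world"])
def proj(n,P,C=None):
    c,f,T=C or cam(n); p=np.atleast_2d(P)@T[:3,:3].T+T[:3,3]; x,y,z=p[:,0],-p[:,1],-p[:,2]
    if n=="wrist":
        r=np.hypot(x,y); k=np.arctan2(r,z)/np.maximum(r,1e-9)
    else: k=1/z
    return np.c_[c["cx"]+f*x*k,c["cy"]+f*y*k]
def ray(n,uv,C=None):
    c,f,T=C or cam(n); d=(np.atleast_2d(uv)-[c["cx"],c["cy"]])/f
    if n=="wrist":
        r=np.linalg.norm(d,axis=1,keepdims=True); q=np.c_[d*np.sinc(r/np.pi)/1, np.cos(r)]
    else: q=np.c_[d,np.ones(len(d))]
    q=q*[1,-1,-1]; R=T[:3,:3]; return -R.T@T[:3,3], q@R
def onz(n,uv,z,C=None):
    o,d=ray(n,uv,C); return o+d*((z-o[2])/d[:,2])[:,None]
def blobs(img,lo,hi,roi=None,amin=15):
    m=cv2.inRange(cv2.cvtColor(img,cv2.COLOR_RGB2HSV),np.array(lo),np.array(hi))
    if roi: k=np.zeros_like(m); x0,y0,x1,y1=roi; k[y0:y1,x0:x1]=255; m&=k
    cs=[c for c in cv2.findContours(m,cv2.RETR_EXTERNAL,cv2.CHAIN_APPROX_NONE)[0] if cv2.contourArea(c)>=amin]
    return m,sorted(cs,key=cv2.contourArea,reverse=True)
def yaw(): # direction of tool x and y in world (tool down)
    w,x,y,z=state()["ee_rot"]; return np.arctan2(2*(x*y+w*z),1-2*(y*y+z*z))
def go(xyz,psi=None):
    """print shift (cm) and turn to bring the TCP to xyz with tool-y line at world angle psi (mod pi)"""
    s=state(); a=yaw(); ty=a-np.pi/2
    R=np.array([[np.cos(a),np.sin(a),0],[np.sin(a),-np.cos(a),0],[0,0,-1]])
    d=R.T@(np.array(xyz)-s["tool_pos"])*100
    t=0 if psi is None else (-(psi-ty)+np.pi/2)%np.pi-np.pi/2
    print("shift",d.round(2),"turn",round(t,3),"alt",round(t-np.sign(t)*np.pi,3),"j6",s["joint_pos"][5].round(2),"t",round(s["time_s"],2))
E
python3 - <<'E'
from h import *
I=cv2.imread("pics/top0.png"); s=cv2.imread("pics/side0.png")
a=cv2.resize(I[140:300,240:480],None,fx=3.3,fy=3.3,interpolation=cv2.INTER_CUBIC)[:,:800]
cv2.imwrite("pics/c1.png",a)
b=cv2.resize(s[150:270,230:390],None,fx=2.5,fy=2.5); c=cv2.resize(I[120:240,130:290],None,fx=2.5,fy=2.5)
cv2.imwrite("pics/c2.png",np.hstack([b,c]))
rgb=I[:,:,::-1].copy()
for nm,lo,hi,roi in [("steel1",(0,0,150),(180,60,255),(325,250,375,310)),("brass",(15,90,120),(30,255,255),(378,165,440,228)),("bands",(22,120,120),(35,255,255),(270,150,345,220)),("black",(0,0,0),(180,80,60),(265,145,350,225)),("blue",(100,80,60),(125,255,255),(150,185,215,240))]:
    m,cs=blobs(rgb,lo,hi,roi); print(nm)
    for c in cs[:4]:
        print(cv2.contourArea(c),np.round(cv2.minAreaRect(c)[0],1),np.round(cv2.minAreaRect(c)[1],1),round(cv2.minAreaRect(c)[2],1),cv2.boundingRect(c))
E
```

```text
steel1
315.0 [349.  280.7] [ 7.5 47.9] 27.4 (335, 259, 29, 45)
brass
337.0 [397.1 198.5] [ 7.9 49.4] 4.1 (392, 174, 11, 50)
330.0 [422.9 198.7] [ 7.9 49. ] 4.8 (418, 174, 11, 50)
bands
46.5 [324.5 187.5] [6.7 8.5] 63.4 (320, 184, 10, 9)
45.0 [302.7 197.4] [6.7 8. ] 63.4 (298, 194, 10, 9)
black
1526.5 [308.6 185. ] [54.2 54.7] 64.8 (274, 151, 71, 70)
blue
543.5 [181.5 215.6] [35.7 37.1] 29.1 (158, 191, 44, 40)
```

View pics/c1.png

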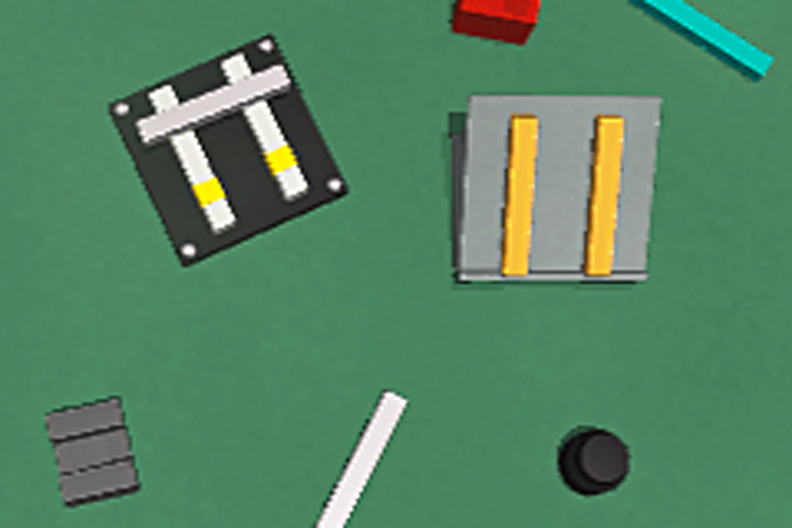

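View pics/c2.png

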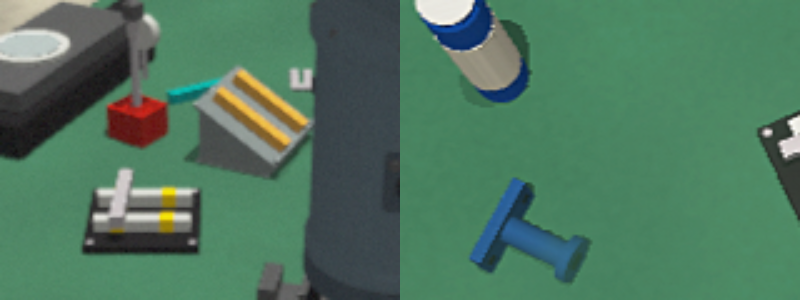

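```bash
python3 - <<'E'
from h import *
T=cv2.imread("pics/top0.png")[:,:,::-1].copy(); S=cv2.imread("pics/side0.png")[:,:,::-1].copy()
def rect(img,n,lo,hi,roi,z):
    m,cs=blobs(img,lo,hi,roi); out=[]
    for c in cs[:2]:
        P=onz(n,c[:,0,:].astype(float),z)[:,:2]; r=cv2.minAreaRect((P*1000).astype(np.float32)); b=cv2.boxPoints(r)
        e=[b[1]-b[0],b[2]-b[1]]; l=max(e,key=np.linalg.norm); out.append((np.array(r[0]),np.array(r[1]),np.degrees(np.arctan2(l[1],l[0]))%180))
    return out
np.set_printoptions(precision=1,suppress=True)
print("steel1",rect(T,"top",(0,0,150),(180,60,255),(325,250,375,310),.008)[0])
st=rect(T,"top",(0,0,0),(180,80,60),(265,145,350,225),.010)[0]; print("stand black",st)
for r in rect(T,"top",(22,120,120),(35,255,255),(270,150,345,220),.028): print("band",r)
br=rect(T,"top",(15,90,120),(30,255,255),(378,165,440,228),.052)
for r in br: print("brass@.052",r)
# side triangulation of brass
m,cs=blobs(S,(12,90,100),(30,255,255),(305,170,360,215)); 
for c in cs[:2]:
    ctr=cv2.minAreaRect(c)[0]
    for mt in blobs(T,(15,90,120),(30,255,255),(378,165,440,228))[1][:2]:
        o1,d1=ray("side",ctr); o2,d2=ray("top",cv2.minAreaRect(mt)[0]); d1=d1[0]/np.linalg.norm(d1);d2=d2[0]/np.linalg.norm(d2)
        s=np.linalg.lstsq(np.c_[d1,-d2],o2-o1,rcond=None)[0]; a=o1+s[0]*d1;b=o2+s[1]*d2
        print("tri",(a+b)/2*1000,"gap",np.linalg.norm(a-b)*1000)
r=rect(T,"top",(100,80,60),(125,255,255),(150,185,215,240),.022)[0]; print("ped",r)
print("can", onz("top",[[170,155]],0)*1000, "ped head px",onz("top",[[199,220],[172,207]],.022)*1000)
print("other", onz("top",[[392,145],[420,280],[268,277],[405,105]],0)*1000)
# white steel2 top
m,cs=blobs(T,(0,0,150),(180,60,255),(270,150,345,220)); 
print("wrist yaw",yaw())
E
```

```text
steel1 (array([ 419.2, -149.3]), array([ 16.9, 109.9]), np.float32(152.58565))
stand black (array([643.1, -55.1]), array([129.9, 129.3]), np.float32(25.659708))
band (array([631.6, -91.8]), array([15.9, 19.9]), np.float32(116.16641))
band (array([607.3, -41.7]), array([16. , 18.7]), np.float32(116.61226))
brass@.052 (array([ 601.7, -254.7]), array([ 17.9, 115.8]), np.float32(174.63239))
brass@.052 (array([ 601.9, -313.1]), array([ 17.9, 114.7]), np.float32(173.59418))
tri [ 599.4 -254.    56.3] gap 1.232469188711111
tri [ 618.5 -318.4   21.1] gap 17.22125289054304
tri [ 581.7 -249.7   89.8] gap 18.30414965879975
tri [ 599.6 -312.    56.9] gap 1.3157707980830031
ped (array([563.9, 234.3]), array([83.3, 85.6]), np.float32(154.82549))
can [[715.3 276.5   0. ]] ped head px [[552.3 194.6  22. ]
 [582.  257.9  22. ]]
other [[ 749.1 -255.6    0. ]
 [ 423.2 -313.     0. ]
 [ 426.    35.3    0. ]
 [ 853.3 -289.8    0. ]]
wrist yaw 2.8097747335455088
```

```bash
python3 -c "
from h import *
go([.419,-.149,.16],np.radians(62.6))"
```

```text
shift [-44.48 -55.41  14.21] turn 0.146 alt -2.995 j6 -0.2 t 0.15
```

>>> send_rows(motion=[9.3,-3,-3.5,0.5,0,9.3,-6,-7,1,0,9.3,-9,-10.5,1.5,0,9.3,-12,-14,2,0,9.3,-14.5,-17.5,2.5,0,9.3,-17,-21,3,0,9.3,-19,-24,4,0,9.3,-20,-25,4,0])

```text
time_s: 0.82
tool_pos: [0.286, 0.2159, 0.2619]
ee_rot: [-0.0, 0.165, 0.986, -0.001]
wrist_force: [-0.8, 1.1, -0.3]
gripper_width: 1.002
finger_force: 0.0
```

>>> send_rows(motion=[9.3,-3,-3.5,0.5,0,9.3,-6,-7,1,0,9.3,-9,-10.5,1.5,0,9.3,-12,-14,2,0,9.3,-14.5,-17.5,2.5,0,9.3,-17,-21,3,0,9.3,-19,-24,4,0,9.3,-20,-25,4,0])

```text
time_s: 1.48
tool_pos: [0.3944, -0.086, 0.2221]
ee_rot: [-0.0, 0.166, 0.986, -0.0]
wrist_force: [1.6, -0.6, 0.8]
gripper_width: 1.002
finger_force: 0.0
```

>>> send_rows(motion=[9,-1,-1.2,1.5,0.05,7,-2.5,-3,3,0.1,5,-4,-5,5,0.146,5,-4.5,-5.4,6.2,0.146,5,-4.5,-5.4,6.2,0.146,5,-4.5,-5.4,6.2,0.146,5,-4.5,-5.4,6.2,0.146,5,-4.5,-5.4,6.2,0.146])

```text
time_s: 2.15
tool_pos: [0.4195, -0.1481, 0.1616]
ee_rot: [0.001, 0.236, 0.972, -0.0]
wrist_force: [-0.1, -1.2, 0.3]
gripper_width: 0.551
finger_force: 0.0
```

```bash
python3 -c "
from h import *
print(state()['tool_pos'],state()['gripper_width'])
go([.419,-.149,.088],np.radians(62.6))
C=cam('wrist'); I=capture('wrist'); cv2.imwrite('pics/w1.png',I[:,:,::-1])
m,cs=blobs(I,(0,0,150),(180,60,255)); 
for c in cs[:4]: print(cv2.contourArea(c),cv2.minAreaRect(c)); P=onz('wrist',c[:,0].astype(float),.016,C)[:,:2]*1000; print(cv2.minAreaRect(P.astype(np.float32)))
print(proj('wrist',[[.419,-.149,.016]],C))
"
```

```text
[ 0.41945678 -0.14807502  0.16160405] 0.5514190981729843
shift [-0.   -0.1   7.36] turn 0.002 alt -3.14 j6 -1.69 t 2.15
2199.0 ((237.3204345703125, 321.211181640625), (37.99284744262695, 86.07162475585938), 16.144336700439453)
((434.274658203125, -224.8889617919922), (27.54581642150879, 73.42343139648438), 44.430076599121094)
2173.0 ((408.1233215332031, 321.5169677734375), (85.79356384277344, 36.75422668457031), 73.85565948486328)
((490.8422546386719, -115.68836975097656), (26.66537857055664, 73.20858001708984), 81.03602600097656)
1393.0 ((322.5, 214.0), (82.0, 25.0), 90.0)
((392.7190856933594, -134.59718322753906), (15.371905326843262, 52.83013916015625), 62.249107360839844)
1252.0 ((614.3595581054688, 331.9537658691406), (71.51582336425781, 26.245668411254883), 29.538782119750977)
((616.1258544921875, 61.810462951660156), (128.43191528320312, 23.121923446655273), 36.928855895996094)
[[321.10908987 260.23831938]]
```

>>> send_rows(motion=[4,0,-0.1,3,0,4,0,-0.1,6,0,4,0,-0.1,7.4,0,4,0,-0.1,7.4,0,0,0,-0.1,7.4,0,0,0,-0.1,7.4,0,0,0,-0.1,7.4,0,0,0,-0.1,7.4,0])

```text
time_s: 2.87
tool_pos: [0.4194, -0.1497, 0.0876]
ee_rot: [0.001, 0.236, 0.972, -0.0]
wrist_force: [1.5, 2.0, 1.5]
gripper_width: 0.195
finger_force: 1.8
```

>>> send_rows(motion=[0,0,0,0,0,0,0,0,0,0,0,0,0,-2,0,0,0,0,-5,0,0,0,0,-8,0,0,0,0,-9,0,0,0,0,-9,0,0,0,0,-9,0])

```text
time_s: 3.53
tool_pos: [0.4189, -0.1496, 0.1769]
ee_rot: [0.0, 0.237, 0.972, -0.0]
wrist_force: [0.0, -0.5, -2.1]
gripper_width: 0.169
finger_force: 30.0
```

```bash
python3 -c "
from h import *
print(state()['tool_pos'],state()['gripper_width'],state()['finger_force'])
go([.619,-.067,.176],np.radians(25.8))"
```

```text
[ 0.41886091 -0.14958332  0.17690659] 0.16913393437126695 29.99960035085678
shift [-13.98  16.54   0.09] turn 0.643 alt -2.499 j6 -1.69 t 3.53
```

>>> send_rows(motion=[0,-2,2.5,0,0.1,0,-4.5,5.3,0,0.2,0,-7,8.3,0,0.32,0,-9.5,11.3,0,0.44,0,-12,14.3,0,0.55,0,-14,16.5,0,0.643,0,-14,16.5,0,0.643,0,-14,16.5,0,0.643])

```text
time_s: 4.2
tool_pos: [0.6189, -0.0665, 0.1737]
ee_rot: [-0.002, 0.53, 0.848, -0.001]
wrist_force: [-1.4, -0.5, -0.7]
gripper_width: 0.172
finger_force: 30.0
```

```bash
python3 -c "
from h import *
print(state()['tool_pos'])
go([.619,-.067,.1165],np.radians(25.8))
C=cam('wrist'); I=capture('wrist'); cv2.imwrite('pics/w2.png',I[:,:,::-1])
m,cs=blobs(I,(22,120,120),(35,255,255)); 
for c in cs[:4]: print(cv2.contourArea(c),onz('wrist',[cv2.minAreaRect(c)[0]],.028,C)*1000)
"
```

```text
[ 0.61894744 -0.06645542  0.17372665]
shift [-0.05 -0.02  5.72] turn 0.003 alt -3.139 j6 -0.74 t 4.2
```

View pics/w2.png

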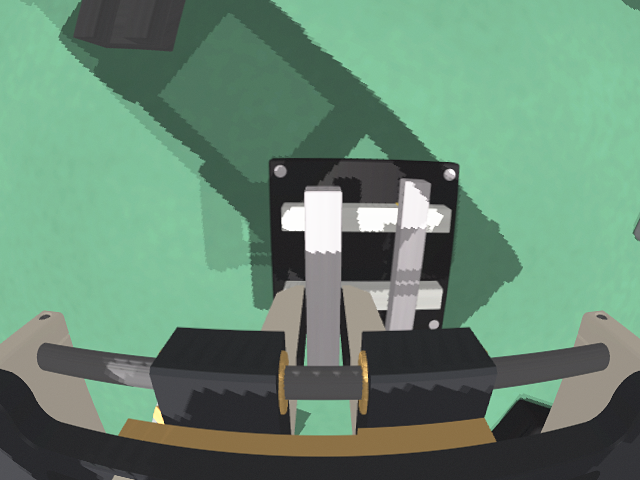

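>>> send_rows(motion=[0,0,0,2,0,0,0,0,4,0,0,0,0,5,0,0,0,0,5.5,0,0,0,0,5.7,0,0,0,0,5.8,0,0,0,0,5.8,0,0,0,0,5.8,0])

```text
time_s: 4.92
tool_pos: [0.6196, -0.0677, 0.1198]
ee_rot: [0.001, 0.532, 0.847, 0.0]
wrist_force: [0.2, -0.7, -1.7]
gripper_width: 0.173
finger_force: 30.0
```

>>> send_rows(motion=[2,0,0,0,0,3,0,0,0,0,4,0,0,0,0,4,0,0,0,0,4,0,0,-3,0,4,0,0,-6,0,4,0,0,-9,0,4,0,0,-10,0])

```text
time_s: 5.58
tool_pos: [0.621, -0.0679, 0.2238]
ee_rot: [0.004, 0.531, 0.847, 0.001]
wrist_force: [0.3, -0.2, 0.3]
gripper_width: 0.428
finger_force: 0.0
```

```bash
python3 -c "
from h import *
print(state()['tool_pos'],state()['gripper_width'])
go([.600,-.254,.215],np.radians(84.1))"
```

```text
[ 0.6209881  -0.06790025  0.22376438] 0.42845758913759757
shift [-15.84  -9.99   0.88] turn -1.018 alt 2.124 j6 -0.74 t 5.58
```

```bash
cat > b.py <<'E'
from h import *
cam0=cam("top")
T=cv2.imread("pics/top0.png")[:,:,::-1].copy()
for c in blobs(T,(15,90,120),(30,255,255),(378,165,440,228))[1][:2]:
    r=cv2.minAreaRect(c); b=cv2.boxPoints(r); b=b[np.argsort(b[:,1])]; hi=b[:2].mean(0); lo=b[2:].mean(0)
    H=onz("top",[hi],.0555+.027)[0]; L=onz("top",[lo],.0555-.027)[0]; d=H-L
    print("brass",H*1000,L*1000,(H+L)*500,np.linalg.norm(d)*1000,"yaw",np.degrees(np.arctan2(d[1],d[0])))
I=capture("top"); cv2.imwrite("pics/t2.png",I[:,:,::-1])
E
python3 b.py
```

```text
brass [ 649.23895533 -253.96159604   82.5       ] [ 549.51219451 -253.95847304   28.5       ] [ 599.37557492 -253.96003454   55.5       ] 113.40823089305394 yaw -0.0017942507915178526
brass [ 649.17361528 -311.80191869   82.5       ] [ 550.33210578 -312.35814454   28.5       ] [ 599.75286053 -312.08003161   55.5       ] 112.6319376893805 yaw 0.32242584162363314
```

>>> send_rows(motion=[4,-2,-1.2,0,-0.12,4,-4.5,-2.8,0,-0.24,4,-7.5,-4.5,0,-0.36,4,-10,-6,0,-0.48,4,-13,-8,0,-0.6,4,-15.5,-9.5,0,-0.72,4,-15.8,-10,0.5,-0.84,4,-15.8,-10,0.9,-0.92])

```text
time_s: 6.3
tool_pos: [0.5965, -0.256, 0.2077]
ee_rot: [-0.001, 0.099, 0.995, 0.0]
wrist_force: [-0.0, 0.5, -0.5]
gripper_width: 0.433
finger_force: 0.0
```

```bash
python3 - <<'E'
from h import *
print(state()['tool_pos'],state()['gripper_width'])
I=capture("top"); cv2.imwrite("pics/t3.png",I[:,:,::-1])
C=cam('wrist'); W=capture('wrist')
a=cv2.resize(I[140:240,260:460],None,fx=3,fy=3,interpolation=cv2.INTER_CUBIC); cv2.imwrite("pics/c3.png",np.vstack([a,cv2.resize(W[:,:,:],None,fx=.6,fy=.6)[:,:,:].repeat(1,0) if 0 else cv2.copyMakeBorder(cv2.resize(W,(400,300)),0,0,0,200,0)])[:,:,::-1])
m,cs=blobs(W,(15,90,100),(30,255,255))
for c in cs[:3]: print(cv2.contourArea(c),cv2.minAreaRect(c))
print("expected",proj("wrist",[[.6,-.254,.0555],[.6,-.312,.0555]],C))
E
```

```text
[ 0.59654377 -0.25598358  0.20768401] 0.43343045771089267
7762.5 ((354.46148681640625, 436.6490783691406), (37.52804183959961, 375.1134338378906), 87.4048080444336)
3918.0 ((326.40570068359375, 263.8302001953125), (164.81536865234375, 25.677536010742188), 79.3803482055664)
2629.0 ((240.9569549560547, 258.046630859375), (117.59952545166016, 27.924808502197266), 82.52843475341797)
expected [[324.25832273 263.33011661]
 [241.22924292 278.31425398]]
```

View pics/c3.png

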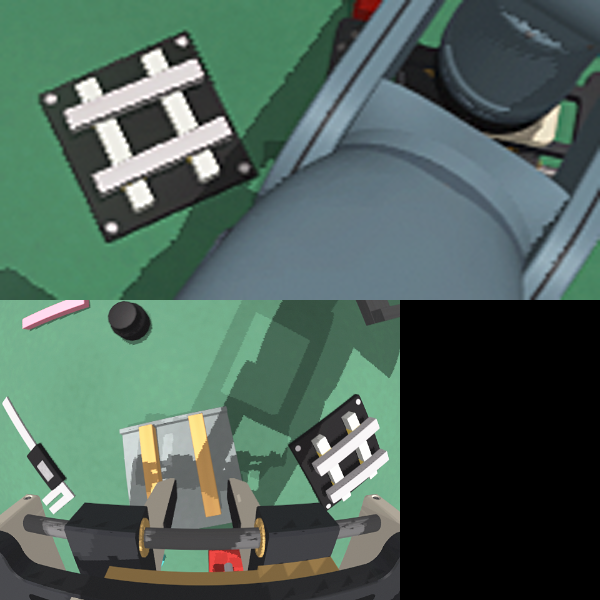

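```bash
python3 -c "
from h import *
go([.5995,-.254,.138],np.radians(90))"
```

```text
shift [-0.29  0.02  6.91] turn -0.202 alt 2.94 j6 -1.94 t 6.4
```

>>> send_rows(motion=[4,-0.1,0,0,-0.1,4,-0.3,0,0,-0.2,4,-0.3,0,0,-0.2,4,-0.3,0,2,-0.2,4,-0.3,0,4,-0.2,4,-0.3,0,5,-0.2,4,-0.3,0,5,-0.2,4,-0.3,0,5,-0.2])

```text
time_s: 7.07
tool_pos: [0.6006, -0.2534, 0.1591]
ee_rot: [-0.001, 0.001, 1.0, 0.0]
wrist_force: [0.3, -0.1, 1.1]
gripper_width: 0.431
finger_force: 0.0
```

```bash
python3 -c "
from h import *
go([.5995,-.254,.138],np.radians(90)); print(state()['wrist_force'])"
```

```text
shift [ 0.11 -0.06  2.11] turn -0.002 alt 3.139 j6 -2.14 t 7.07
[ 0.30294367 -0.05959415  1.07737024]
```

>>> send_rows(motion=[4,0.1,0,1,0,4,0.1,0,2,0,4,0.1,0,2.1,0,4,0.1,0,2.1,0,0,0.1,0,2.1,0,0,0.1,0,2.1,0,0,0.1,0,2.1,0,0,0.1,0,2.1,0])

```text
time_s: 7.73
tool_pos: [0.5999, -0.2539, 0.1392]
ee_rot: [0.0, 0.0, 1.0, -0.0]
wrist_force: [-0.7, -0.0, 0.4]
gripper_width: 0.192
finger_force: 0.3
```

>>> send_rows(motion=[0,0,0,0,0,0,0,0,0,0,0,0,0,-1,0,0,0,0,-3,0,0,0,0,-5,0,0,0,0,-7,0,0,0,0,-8,0,0,0,0,-8,0])

```text
time_s: 8.4
tool_pos: [0.6009, -0.2545, 0.222]
ee_rot: [0.002, 0.0, 1.0, -0.002]
wrist_force: [0.1, -0.3, -1.9]
gripper_width: 0.17
finger_force: 30.0
```

```bash
python3 -c "
from h import *
go([.45,-.14,.16],np.radians(90)); print(state()['wrist_force'],state()['tool_pos'])"
```

```text
shift [15.09 11.44  6.2 ] turn -0.001 alt 3.141 j6 -2.14 t 8.4
[ 0.10618603 -0.31402921 -1.85773152] [ 0.60086227 -0.25449379  0.22202817]
```

>>> send_rows(motion=[0,3,2.3,0,0,0,6,4.6,0,0,0,9,7,1,0,0,12,9.2,3,0,0,15,11.4,5,0,0,15.1,11.4,6.2,0,0,15.1,11.4,6.2,0,0,15.1,11.4,6.2,0])

```text
time_s: 9.07
tool_pos: [0.4487, -0.1396, 0.1563]
ee_rot: [-0.0, 0.0, 1.0, 0.0]
wrist_force: [0.3, 0.3, -1.4]
gripper_width: 0.168
finger_force: 30.0
```

>>> send_rows(motion=[0,0,0,2,0,0,0,0,3.5,0,0,0,0,4.2,0,0,0,0,4.9,0,0,0,0,5.5,0,0,0,0,6,0,0,0,0,6.4,0,0,0,0,6.6,0])

```text
time_s: 9.73
tool_pos: [0.4502, -0.1407, 0.0912]
ee_rot: [0.001, 0.0, 1.0, -0.001]
wrist_force: [3.0, -0.7, 2.8]
gripper_width: 0.17
finger_force: 30.0
```

```bash
python3 -c "
from h import *
go([.45,-.14,.091],np.radians(90)); print(state()['wrist_force'],state()['tool_pos'])"
```

```text
shift [0.02 0.07 0.02] turn -0.001 alt 3.141 j6 -2.11 t 9.73
[ 2.95434363 -0.71894446  2.82110362] [ 0.45020565 -0.1406763   0.09121765]
```

>>> send_rows(motion=[0,0,0,0.1,0,0,0,0,0.2,0,0,0,0,0.3,0,0,0,0,0.3,0,0,0,0,0.3,0,0,0,0,0.3,0,0,0,0,0.3,0,0,0,0,0.3,0])

```text
time_s: 10.4
tool_pos: [0.4494, -0.1402, 0.0895]
ee_rot: [0.001, 0.0, 1.0, -0.001]
wrist_force: [-0.1, 1.2, 18.2]
gripper_width: 0.166
finger_force: 30.0
```

```bash
python3 - <<'E'
from h import *
print(state()['wrist_force'],state()['tool_pos'])
I=capture("side")
for n in ["side"]:
    a=proj(n,[[.45,-.14,.03]])[0].astype(int); print(a)
    x,y=max(a[0]-80,0),max(a[1]-60,0)
    cv2.imwrite("pics/s3.png",cv2.resize(I[y:y+120,x:x+160],None,fx=4,fy=4,interpolation=cv2.INTER_CUBIC)[:,:,::-1])
m,cs=blobs(I,(12,90,100),(30,255,255))
for c in cs[:4]: print(cv2.contourArea(c),cv2.minAreaRect(c))
E
```

```text
[-0.05279789  1.22925782 18.23687961] [ 0.44937792 -0.14015937  0.08951445]
[360 231]
1749.0 ((331.3434143066406, 354.0613708496094), (40.94134521484375, 53.44171905517578), 29.93151092529297)
1557.5 ((140.92645263671875, 190.6745147705078), (13.680485725402832, 223.73741149902344), 62.3332405090332)
903.0 ((220.5, 357.5), (37.0, 31.0), 90.0)
430.5 ((518.8269653320312, 107.86538696289062), (12.551432609558105, 58.24649429321289), 11.309932708740234)
```

View pics/s3.png

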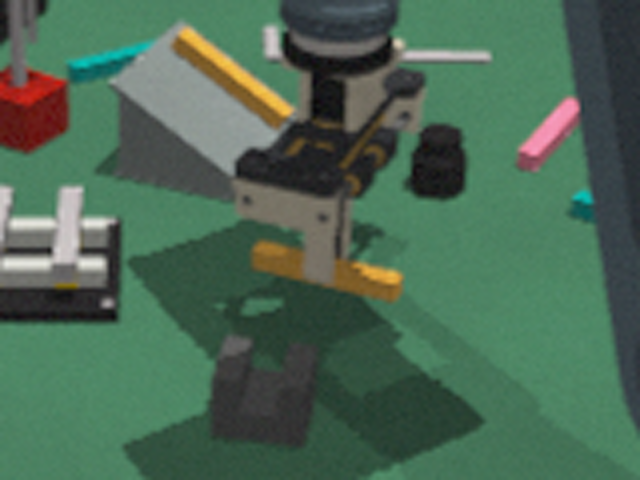

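>>> send_rows(motion=[0,0,0,-2,0,0,0,0,-5,0,0,0,0,-8,0,0,0,0,-9,0,0,0,0,-9,0,0,0,0,-9,0,0,0,0,-9,0,0,0,0,-9,0])

```text
time_s: 11.12
tool_pos: [0.4476, -0.139, 0.176]
ee_rot: [-0.002, 0.0, 1.0, 0.001]
wrist_force: [-0.1, -0.1, -1.8]
gripper_width: 0.169
finger_force: 30.0
```

```bash
python3 -c "
from h import *
go([.632,-.030,.175],np.radians(115.8)); print(state()['wrist_force'],state()['tool_pos'])"
```

```text
shift [-18.43  10.92   0.1 ] turn -0.451 alt 2.69 j6 -2.11 t 11.12
[-0.10597373 -0.06699147 -1.75797604] [ 0.44759385 -0.13903476  0.17602618]
```

>>> send_rows(motion=[0,-3,1.8,0,-0.08,0,-6,3.6,0,-0.16,0,-9.5,5.6,0,-0.24,0,-13,7.7,0,-0.33,0,-16,9.5,0,-0.41,0,-18,10.7,0,-0.45,0,-18.4,10.9,0,-0.45,0,-18.4,10.9,0,-0.45])

```text
time_s: 11.78
tool_pos: [0.6331, -0.0298, 0.1755]
ee_rot: [-0.002, -0.223, 0.975, 0.001]
wrist_force: [0.2, 0.2, -3.0]
gripper_width: 0.169
finger_force: 30.0
```

```bash
python3 -c "
from h import *
go([.632,-.030,.134],np.radians(115.8)); print(state()['wrist_force'],state()['tool_pos'])"
```

```text
shift [0.11 0.03 4.15] turn 0.0 alt -3.141 j6 -2.24 t 11.78
[ 0.21171797  0.21726853 -3.00571117] [ 0.63309123 -0.02976042  0.17545331]
```

>>> send_rows(motion=[0,0.1,0,1.5,0,0,0.1,0,2.5,0,0,0.1,0,3.2,0,0,0.1,0,3.7,0,0,0.1,0,4,0,0,0.1,0,4.2,0,0,0.1,0,4.2,0,0,0.1,0,4.2,0])

```text
time_s: 12.45
tool_pos: [0.6322, -0.0315, 0.1361]
ee_rot: [0.0, -0.223, 0.975, -0.0]
wrist_force: [-0.4, 0.6, -2.4]
gripper_width: 0.169
finger_force: 30.0
```

```bash
python3 -c "
from h import *
print(state()['wrist_force'],state()['tool_pos'])"
```

```text
[-0.36997649  0.62527158 -2.38726131] [ 0.63217382 -0.03145714  0.1361398 ]
```

Down another 3 mm, then release and lift.

>>> send_rows(motion=[0,0,0,0.1,0,0,0,0,0.2,0,0,0,0,0.25,0,0,0,0,0.25,0,2,0,0,0.25,0,3,0,0,0.25,0,4,0,0,0.25,0,4,0,0,0.25,0])

```text
time_s: 13.12
tool_pos: [0.6321, -0.0313, 0.1333]
ee_rot: [0.0, -0.223, 0.975, -0.0]
wrist_force: [0.5, -0.1, 0.9]
gripper_width: 0.376
finger_force: 0.0
```

>>> send_rows(motion=[4,0,0,-2,0,4,0,0,-5,0,4,0,0,-8,0,4,0,0,-9,0,4,0,0,-9,0,4,0,0,-9,0,4,0,0,-9,0,4,0,0,-9,0])

```text
time_s: 13.78
tool_pos: [0.631, -0.0311, 0.221]
ee_rot: [-0.002, -0.223, 0.975, 0.001]
wrist_force: [0.3, -0.2, -1.0]
gripper_width: 0.429
finger_force: 0.0
```

```bash
python3 -c "
from h import *
go([.5995,-.312,.205],np.radians(90)); print(state()['wrist_force'],state()['tool_pos'])"
```

```text
shift [ 15.04 -23.93   1.6 ] turn 0.449 alt -2.692 j6 -2.25 t 13.78
[ 0.34142585 -0.23555448 -0.97385527] [ 0.63104257 -0.03109934  0.22098057]
```

>>> send_rows(motion=[4,2,-3.2,0,0.06,4,4,-6.4,0,0.12,4,6.1,-9.6,0,0.2,4,8.1,-12.8,0,0.28,4,10.1,-16,0,0.36,4,12.2,-19.3,0,0.42,4,14,-22.2,0,0.45,4,15,-23.9,0,0.45])

```text
time_s: 14.45
tool_pos: [0.5992, -0.3155, 0.2211]
ee_rot: [-0.001, 0.003, 1.0, 0.0]
wrist_force: [0.6, 0.3, 0.6]
gripper_width: 0.431
finger_force: 0.0
```

```bash
python3 - <<'E'
from h import *
print(state()['tool_pos'])
go([.5995,-.312,.138],np.radians(90))
I=capture("top"); cv2.imwrite("pics/t4.png",I[:,:,::-1])
m,cs=blobs(I,(15,90,120),(30,255,255),(270,145,350,225))
for c in cs[:2]:
    P=onz("top",c[:,0].astype(float),.052)[:,:2]*1000; r=cv2.minAreaRect(P.astype(np.float32)); d=np.array(r[0])-[644,-55]; a=np.radians(25.8)
    print(r,"in stand",d@[np.cos(a),np.sin(a)],d@[-np.sin(a),np.cos(a)])
C=cam('wrist'); W=capture('wrist'); m,cs=blobs(W,(15,90,100),(30,255,255))
for c in cs[:3]: print(cv2.contourArea(c),cv2.minAreaRect(c))
print(proj("wrist",[[.5995,-.312,.056]],C))
E
```

```text
[ 0.59920686 -0.31552251  0.22114196]
shift [-0.03  0.35  8.31] turn -0.005 alt 3.136 j6 -2.21 t 14.45
((633.3012084960938, -32.163536071777344), (112.85018157958984, 17.535560607910156), 25.83768653869629) in stand 0.30681647897174685 25.216543935228366
7749.5 ((354.46148681640625, 436.6490783691406), (37.52804183959961, 375.1134338378906), 87.4048080444336)
3465.5 ((335.3922424316406, 254.50210571289062), (155.42111206054688, 23.779743194580078), 88.87670135498047)
1887.0 ((623.448486328125, 276.45306396484375), (103.48138427734375, 21.892074584960938), 84.02568054199219)
[[332.19089197 252.40284143]]
```

>>> send_rows(motion=[4,0,0.4,2,0,4,0,0.4,4,0,4,0,0.4,5.5,0,4,0,0.4,6.5,0,4,0,0.4,6.5,0,4,0,0.4,6.5,0,4,0,0.4,6.5,0,4,0,0.4,6.5,0])

```text
time_s: 15.22
tool_pos: [0.6014, -0.3079, 0.1595]
ee_rot: [0.001, 0.0, 1.0, -0.001]
wrist_force: [0.4, -0.5, -1.0]
gripper_width: 0.432
finger_force: 0.0
```

```bash
python3 -c "
from h import *
go([.5995,-.312,.138],np.radians(90)); print(state()['tool_pos'])"
```

```text
shift [ 0.19 -0.41  2.15] turn -0.0 alt 3.141 j6 -2.21 t 15.22
[ 0.60136808 -0.30785363  0.15952871]
```

>>> send_rows(motion=[4,0.2,-0.3,1,0,4,0.2,-0.3,2,0,4,0.2,-0.3,2.1,0,4,0.2,-0.3,2.1,0,0,0.2,-0.3,2.1,0,0,0.2,-0.3,2.1,0,0,0.2,-0.3,2.1,0,0,0.2,-0.3,2.1,0])

```text
time_s: 15.88
tool_pos: [0.5989, -0.3108, 0.1376]
ee_rot: [0.0, 0.0, 1.0, -0.0]
wrist_force: [-0.4, -0.1, 0.2]
gripper_width: 0.19
finger_force: 0.0
```

>>> send_rows(motion=[0,0,0,0,0,0,0,0,0,0,0,0,0,-1,0,0,0,0,-3,0,0,0,0,-5,0,0,0,0,-7,0,0,0,0,-8,0,0,0,0,-8,0])

```text
time_s: 16.55
tool_pos: [0.5997, -0.3114, 0.2207]
ee_rot: [0.002, 0.0, 1.0, -0.002]
wrist_force: [0.9, -1.0, -2.3]
gripper_width: 0.167
finger_force: 30.0
```

```bash
python3 -c "
from h import *
go([.45,-.14,.16],np.radians(90)); print(state()['wrist_force'],state()['tool_pos'])"
```

```text
shift [14.99 17.13  6.07] turn -0.001 alt 3.141 j6 -2.21 t 16.55
[ 0.9413867  -0.98395486 -2.27708522] [ 0.5997448  -0.3114428   0.22066499]
```

>>> send_rows(motion=[0,2.5,2.9,0,0,0,5,5.8,0,0,0,8,9,0.5,0,0,11,12.5,1.5,0,0,13.5,15.5,3.5,0,0,15,17.1,5.5,0,0,15,17.1,6.1,0,0,15,17.1,6.1,0])

```text
time_s: 17.22
tool_pos: [0.4454, -0.1368, 0.1534]
ee_rot: [-0.003, -0.0, 1.0, 0.002]
wrist_force: [0.8, -1.0, -2.4]
gripper_width: 0.17
finger_force: 30.0
```

>>> send_rows(motion=[0,0,0,2,0,0,0,0,3.5,0,0,0,0,4.2,0,0,0,0,4.9,0,0,0,0,5.5,0,0,0,0,6,0,0,0,0,6.4,0,0,0,0,6.6,0])

```text
time_s: 17.88
tool_pos: [0.4501, -0.1406, 0.0906]
ee_rot: [0.001, 0.0, 1.0, -0.001]
wrist_force: [3.2, -0.7, 2.7]
gripper_width: 0.168
finger_force: 30.0
```

>>> send_rows(motion=[0,0,0,0.1,0,0,0,0,0.2,0,0,0,0,0.3,0,0,0,0,0.3,0,0,0,0,0.3,0,0,0,0,0.3,0,0,0,0,0.3,0,0,0,0,0.3,0])

```text
time_s: 18.55
tool_pos: [0.4493, -0.1401, 0.0889]
ee_rot: [0.001, 0.0, 1.0, -0.001]
wrist_force: [-0.4, 1.4, 17.7]
gripper_width: 0.165
finger_force: 30.0
```

>>> send_rows(motion=[0,0,0,-2,0,0,0,0,-5,0,0,0,0,-8,0,0,0,0,-9,0,0,0,0,-9,0,0,0,0,-9,0,0,0,0,-9,0,0,0,0,-9,0])

```text
time_s: 19.22
tool_pos: [0.4476, -0.1389, 0.1755]
ee_rot: [-0.002, 0.0, 1.0, 0.001]
wrist_force: [-0.5, -0.8, -3.4]
gripper_width: 0.168
finger_force: 30.0
```

```bash
python3 -c "
from h import *
go([.656,-.081,.175],np.radians(115.8)); print(state()['wrist_force'],state()['tool_pos'])"
```

```text
shift [-20.84   5.81   0.05] turn -0.451 alt 2.69 j6 -2.11 t 19.22
[-0.52006857 -0.75405308 -3.41911553] [ 0.44757968 -0.13891534  0.17551564]
```

>>> send_rows(motion=[0,-3,0.9,0,-0.08,0,-6.5,1.8,0,-0.16,0,-10.5,2.9,0,-0.24,0,-14,3.9,0,-0.33,0,-17.5,4.9,0,-0.41,0,-20,5.6,0,-0.45,0,-20.8,5.8,0,-0.45,0,-20.8,5.8,0,-0.45])

```text
time_s: 19.88
tool_pos: [0.6577, -0.0808, 0.1748]
ee_rot: [-0.001, -0.223, 0.975, 0.001]
wrist_force: [-0.4, 0.6, -2.2]
gripper_width: 0.172
finger_force: 30.0
```

```bash
python3 -c "
from h import *
go([.656,-.081,.1335],np.radians(115.8)); print(state()['wrist_force'],state()['tool_pos'])"
```

```text
shift [0.16 0.06 4.13] turn -0.0 alt 3.141 j6 -2.31 t 19.88
[-0.35803945  0.62733203 -2.16944181] [ 0.65771656 -0.08082913  0.17477285]
```

>>> send_rows(motion=[0,0.1,0,1.5,0,0,0.1,0,2.5,0,0,0.1,0,3.2,0,0,0.1,0,3.7,0,0,0.1,0,4,0,0,0.1,0,4.3,0,0,0.1,0,4.4,0,0,0.1,0,4.4,0])

```text
time_s: 20.55
tool_pos: [0.6559, -0.0824, 0.1335]
ee_rot: [0.0, -0.223, 0.975, -0.0]
wrist_force: [0.4, -0.2, -1.7]
gripper_width: 0.166
finger_force: 30.0
```

```bash
python3 -c "
from h import *
print(state()['wrist_force'],state()['tool_pos'])"
```

```text
[ 0.38977588 -0.18561653 -1.72965872] [ 0.65591235 -0.08238705  0.133514  ]
```

>>> send_rows(motion=[2,0,0,0.05,0,3,0,0,0.05,0,4,0,0,0.05,0,4,0,0,0,0,4,0,0,-3,0,4,0,0,-7,0,4,0,0,-10,0,4,0,0,-11,0])

```text
time_s: 21.22
tool_pos: [0.658, -0.0827, 0.2495]
ee_rot: [0.004, -0.223, 0.975, -0.002]
wrist_force: [0.7, -0.5, 0.7]
gripper_width: 0.434
finger_force: 0.0
```

```bash
python3 - <<'E'
from h import *
print(state()['tool_pos'])
a=np.radians(244.8); u=np.array([np.cos(a),np.sin(a)]); c=np.array([.5639,.2343]); g=c+u*(.0835-.041); print(g)
go([*g,.20],np.radians(154.8))
E
```

```text
[ 0.65803785 -0.08267704  0.24953084]
[0.54580438 0.19584485]
shift [-1.99 29.96  4.95] turn -0.682 alt 2.46 j6 -2.31 t 21.22
```

>>> send_rows(motion=[6,-0.3,3.6,0,-0.08,7,-0.5,7.4,0,-0.17,7,-0.8,11.2,0,-0.26,7,-1,15,0,-0.35,7,-1.3,19,0,-0.44,7,-1.5,23,0,-0.53,7,-1.8,27,0,-0.62,7,-2,30,0,-0.68])

```text
time_s: 21.88
tool_pos: [0.5419, 0.1993, 0.243]
ee_rot: [-0.0, -0.537, 0.843, 0.001]
wrist_force: [-0.3, -0.2, 0.2]
gripper_width: 0.754
finger_force: 0.0
```

```bash
python3 - <<'E'
from h import *
print(state()['tool_pos'])
C=cam('wrist'); W=capture('wrist'); I=capture('top'); cv2.imwrite("pics/t5.png",I[:,:,::-1])
m,cs=blobs(W,(100,80,50),(125,255,255)); cv2.imwrite("pics/w5.png",W[:,:,::-1])
for c in cs[:3]: print(cv2.contourArea(c),cv2.boundingRect(c))
a=np.radians(244.8); u=np.array([np.cos(a),np.sin(a)]); v=np.array([-u[1],u[0]]);c=np.array([.5639,.2343])
q=[[*(c+u*s+v*t),z] for s,t,z in [(.041,0,.044),(.031,0,.044),(-.041,.042,.044),(-.041,-.042,.044),(.036,.022,.022),(.036,-.022,.022)]]
for p in proj('wrist',q,C): cv2.circle(W,tuple(int(i) for i in p),3,(255,0,0),-1)
cv2.imwrite("pics/w5b.png",W[:,:,::-1])
go([.5458,.1958,.10],np.radians(154.8))
m,cs=blobs(I,(15,90,120),(30,255,255),(270,145,350,225))
for c in cs[:2]:
    P=onz("top",c[:,0].astype(float),.052)[:,:2]*1000; r=cv2.minAreaRect(P.astype(np.float32)); d=np.array(r[0])-[644,-55]; a=np.radians(25.8)
    print(r,"in stand",d@[np.cos(a),np.sin(a)],d@[-np.sin(a),np.cos(a)])
E
```

```text
[0.54189739 0.19931624 0.2429665 ]
4900.5 (272, 222, 98, 104)
shift [ 0.27 -0.63 14.3 ] turn 0.005 alt -3.137 j6 -2.55 t 21.98
((633.2408447265625, -32.04375457763672), (112.85335540771484, 17.92471694946289), 25.770851135253906) in stand 0.30460247552945025 25.350657652645115
((658.9569091796875, -83.08235168457031), (112.62667846679688, 17.631528854370117), 26.090314865112305) in stand 1.243673299994569 -31.79278039222411
```

View pics/w5b.png

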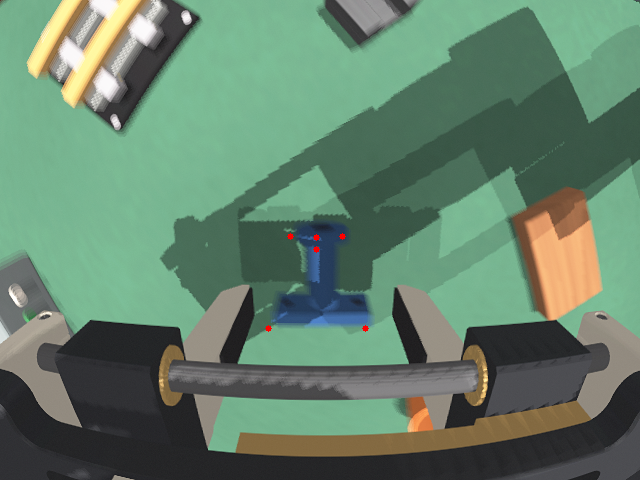

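>>> send_rows(motion=[7,0.1,-0.1,2,0,7,0.2,-0.2,4,0,7,0.2,-0.2,6,0,7,0.2,-0.2,8,0,7,0.2,-0.2,8,0,7,0.2,-0.2,8,0,7,0.2,-0.2,8,0,7,0.2,-0.2,8,0])

```text
time_s: 22.65
tool_pos: [0.5457, 0.1939, 0.1647]
ee_rot: [0.001, -0.535, 0.845, -0.001]
wrist_force: [0.8, 0.0, -0.3]
gripper_width: 0.757
finger_force: 0.0
```

```bash
python3 - <<'E'
from h import *
print(state()['tool_pos'],yaw())
C=cam('wrist'); W=capture('wrist'); cv2.imwrite("pics/w6.png",W[:,:,::-1])
m,cs=blobs(W,(100,80,50),(125,255,255))
x,y,w,h=cv2.boundingRect(cs[0]); print(x,y,w,h)
mm=m[y:y+26]; print([(r,np.flatnonzero(m[r]).min(),np.flatnonzero(m[r]).max()) for r in range(y,y+h,6)])
a=yaw(); u=np.array([np.cos(a),np.sin(a)]); v=np.array([-u[1],u[0]]); g=state()['tool_pos'][:2]
th=np.linspace(0,6.28,60)
for off in (0.,.01,-.01):   # own z=82 plane at tool + off along u
    for nm,s in (("front",0),("rear",-.01)):
        P=np.array([[*(g+u*(off+s)+v*.022*np.cos(t)),.022+.022*np.sin(t)] for t in th]); p=proj('wrist',P,C); print(off,nm,"rows",p[:,1].min(),p[:,1].max(),"cols",p[:,0].min(),p[:,0].max())
    f=proj('wrist',[[*(g+u*(off-.082)+v*t),z] for t in(-.042,.042) for z in (0,.044)],C).round(); print("foot",f.tolist())
E
```

```text
[0.54567987 0.1939018  0.1646729 ] -2.0128646285893703
266 249 122 117
[(249, np.int64(316), np.int64(336)), (255, np.int64(296), np.int64(357)), (261, np.int64(293), np.int64(360)), (267, np.int64(293), np.int64(360)), (273, np.int64(294), np.int64(360)), (279, np.int64(296), np.int64(357)), (285, np.int64(308), np.int64(346)), (291, np.int64(308), np.int64(346)), (297, np.int64(308), np.int64(346)), (303, np.int64(308), np.int64(345)), (309, np.int64(308), np.int64(345)), (315, np.int64(308), np.int64(345)), (321, np.int64(308), np.int64(345)), (327, np.int64(308), np.int64(345)), (333, np.int64(309), np.int64(344)), (339, np.int64(272), np.int64(381)), (345, np.int64(271), np.int64(382)), (351, np.int64(270), np.int64(384)), (357, np.int64(268), np.int64(385)), (363, np.int64(266), np.int64(387))]
0.0 front rows 251.38127887190853 274.93785292505453 cols 289.39906626815144 358.21864432233934
0.0 rear rows 264.85862519628 290.5317296888413 cols 289.8620647038627 357.71702803146377
foot [[377.0, 350.0], [385.0, 384.0], [270.0, 350.0], [262.0, 384.0]]
0.01 front rows 237.57409280348392 258.8007498372566 cols 288.9588271397435 358.69671483317074
0.01 rear rows 251.38127887190853 274.93785292505453 cols 289.39906626815144 358.21864432233934
foot [[378.0, 339.0], [386.0, 373.0], [270.0, 339.0], [261.0, 373.0]]
-0.01 front rows 264.85862519628 290.5317296888413 cols 289.8620647038627 357.71702803146377
-0.01 rear rows 277.98368768138425 305.557292730542 cols 290.34396922835595 357.19591064004965
foot [[376.0, 360.0], [384.0, 395.0], [271.0, 360.0], [264.0, 395.0]]
```

>>> send_rows(motion=[7,0.4,0,2.5,0,7,0.4,0,5,0,7,0.4,0,6.4,0,5.5,0.4,0,6.4,0,5,0.4,0,6.4,0,0,0.4,0,6.4,0,0,0.4,0,6.4,0,0,0.4,0,6.4,0])

```text
time_s: 23.37
tool_pos: [0.5437, 0.1907, 0.1008]
ee_rot: [0.001, -0.535, 0.845, -0.0]
wrist_force: [-0.4, 0.5, 2.9]
gripper_width: 0.46
finger_force: 30.0
```

>>> send_rows(motion=[0,0,0,0,0,0,0,0,0,0,0,0,0,-1,0,0,-0.4,0,-2,0,0,-1,0,-3,0,0,-2,0,-4,0,0,-3,0,-4.7,0,0,-4,0,-5.3,0])

```text
time_s: 24.03
tool_pos: [0.5606, 0.2273, 0.1538]
ee_rot: [0.001, -0.535, 0.845, -0.0]
wrist_force: [0.5, 0.2, -2.5]
gripper_width: 0.46
finger_force: 30.0
```

```bash
python3 - <<'E'
from h import *
s=state();print(s['tool_pos'],s['gripper_width'],s['finger_force'],s['wrist_force'])
I=capture("side"); p=proj("side",[[*s['tool_pos'][:2],.05]])[0].astype(int); print(p)
x,y=max(p[0]-100,0),max(p[1]-75,0); cv2.imwrite("pics/s6.png",cv2.resize(I[y:y+150,x:x+200],None,fx=3,fy=3)[:,:,::-1])
m,cs=blobs(I,(100,80,50),(125,255,255),(x,y,x+200,y+150))
for c in cs[:3]: print(cv2.contourArea(c),cv2.boundingRect(c),cv2.minAreaRect(c))
E
```

```text
[0.56056574 0.22725928 0.15380103] 0.45961918745441294 29.9969619512558 [ 0.4761569   0.19045571 -2.45342941]
[258 286]
659.5 (217, 270, 44, 43) ((240.50001525878906, 285.0), (38.890869140625, 40.305084228515625), 45.0)
405.0 (169, 232, 26, 25) ((182.13600158691406, 244.74801635742188), (21.913469314575195, 24.1495361328125), 79.69515228271484)
220.0 (179, 285, 23, 18) ((190.8763885498047, 294.4759521484375), (15.202857971191406, 21.938894271850586), 79.2156982421875)
```

View pics/s6.png

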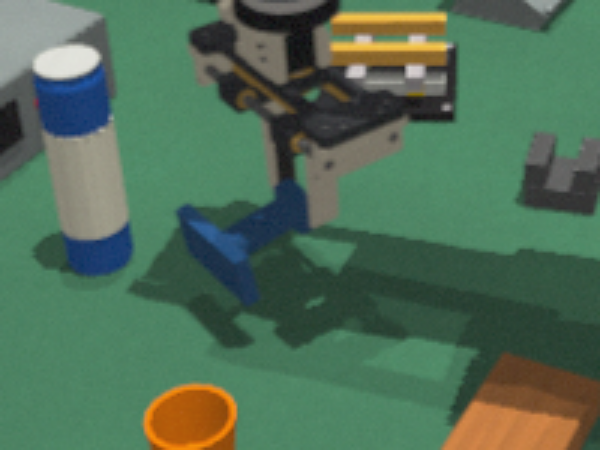

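```bash
cat > tilt.py <<'E'
from h import *
def corners(phi,z0=.079,L=.080):
    s=state(); a=yaw(); e=-np.array([np.cos(a),np.sin(a),0]); v=np.array([-e[1],e[0],0]); k=np.array([0,0,1.])
    P=s['tool_pos']-k*z0; d=e*np.cos(phi)-k*np.sin(phi); n=k*np.cos(phi)+e*np.sin(phi)
    return np.array([P+d*l+n*x+v*y for l in (L,L-.012) for x in (-.022,.022) for y in (-.042,.042)])
def tilt(show=False):
    p=proj("side",[state()['tool_pos']-[0,0,.079]])[0].astype(int)
    I=capture("side"); m,cs=blobs(I,(100,80,40),(125,255,255),(max(p[0]-90,0),p[1]-60,p[0]+90,min(p[1]+110,479)))
    c=min(cs[:4],key=lambda c:np.linalg.norm(np.mean(c[:,0],0)-p)); hull=cv2.convexHull(c)
    best=[]
    for deg in range(-10,111,5):
        q=cv2.convexHull(proj("side",corners(np.radians(deg))).astype(np.float32))
        # foot hull extremes against the seen blob's: left, bottom
        best.append((abs(q[:,0,0].min()-c[:,0,0].min())+abs(q[:,0,1].max()-c[:,0,1].max()),deg))
    print("tilt",sorted(best)[:4],"blob",cv2.boundingRect(c), cv2.contourArea(c),"lowest z",[ (t,round(corners(np.radians(t))[:,2].min(),3)) for _,t in sorted(best)[:1]])
if __name__=="__main__": tilt(); s=state(); print(s['tool_pos'],s['wrist_force'],s['gripper_width'])
E
python3 tilt.py
```

```text
tilt [(np.float64(0.59466552734375), 5), (np.float64(1.26739501953125), 10), (np.float64(2.9207305908203125), 0), (np.float64(3.0760498046875), 15)] blob (216, 270, 44, 43) 670.0 lowest z [(5, np.float64(0.046))]
[0.56135321 0.22809847 0.15396374] [-0.12475271  0.17306031 -2.89847667] 0.46477301529567866
```

>>> send_rows(motion=[0,0,0,-4,0,0,0,0,-1,0,0,0,0,-4,0,0,0,0,-1,0,0,0,0,-4.5,0,0,0,0,-1,0,0,0,0,-4.5,0,0,0,0,-4,0])

```text
time_s: 24.8
tool_pos: [0.5609, 0.2265, 0.1924]
ee_rot: [-0.001, -0.535, 0.845, 0.0]
wrist_force: [1.8, 0.4, -0.4]
gripper_width: 0.462
finger_force: 29.9
```

```bash
python3 tilt.py
```

```text
tilt [(np.float64(2.18634033203125), 75), (np.float64(2.220550537109375), 70), (np.float64(4.0511627197265625), 65), (np.float64(4.7176666259765625), 80)] blob (233, 260, 35, 46) 631.5 lowest z [(75, np.float64(0.03))]
[0.56100256 0.22661992 0.19172942] [-0.42812219  1.06328309 -3.08358783] 0.46190239675104267
```

>>> send_rows(motion=[0,0,0,-3,0,0,0,0,0,0,0,0,0,-3,0,0,0,0,0,0,0,0,0,0,0,0,0,0,0,0,0,0,0,0,0,0,0,0,0,0])

```text
time_s: 25.52
tool_pos: [0.5603, 0.2266, 0.1933]
ee_rot: [0.001, -0.535, 0.845, -0.0]
wrist_force: [-0.5, -0.3, -2.7]
gripper_width: 0.461
finger_force: 29.9
```

```bash
python3 tilt.py
```

```text
tilt [(np.float64(1.595458984375), 70), (np.float64(1.84478759765625), 75), (np.float64(3.7410888671875), 65), (np.float64(4.38018798828125), 80)] blob (233, 260, 35, 46) 646.5 lowest z [(70, np.float64(0.032))]
[0.56041716 0.2266323  0.19332219] [ 0.76313939 -0.01261874 -2.30615443] 0.4667246643051102
```

>>> send_rows(motion=[0,2,0,1,0,0,4,0,2,0,0,4,0,2.6,0,0,4,0,3.1,0,0,3.4,0,3.3,0,0,2.7,0,3.4,0,0,2,0,3.4,0,0,1.3,0,3.4,0])

```text
time_s: 26.23
tool_pos: [0.5551, 0.2159, 0.1598]
ee_rot: [0.001, -0.535, 0.845, -0.0]
wrist_force: [-10.1, -2.5, 15.3]
gripper_width: 0.462
finger_force: 30.1
```

```bash
python3 tilt.py
```

```text
tilt [(np.float64(1.6937103271484375), 90), (np.float64(2.6671600341796875), 95), (np.float64(4.3713836669921875), 85), (np.float64(4.40435791015625), 100)] blob (247, 269, 35, 45) 634.0 lowest z [(90, np.float64(0.001))]
[0.55530049 0.21677682 0.15982529] [-3.46820057 -0.06462607  5.192601  ] 0.46007703621645885
```

>>> send_rows(motion=[0,0,0,0.1,0,0,0,0,0.2,0,0,0,0,0.2,0,0,0,0,0,0,0,0,0,-3,0,0,0,0,-6,0,0,0,0,-9,0,0,0,0,-12,0])

```text
time_s: 26.95
tool_pos: [0.5549, 0.2153, 0.2795]
ee_rot: [0.0, -0.535, 0.845, -0.0]
wrist_force: [0.6, 0.0, -1.9]
gripper_width: 0.462
finger_force: 30.0
```

```bash
python3 tilt.py; python3 -c "
from h import *
go([.6415,-.058,.275],np.radians(115.8))"
```

```text
tilt [(np.float64(3.4158172607421875), 90), (np.float64(3.8257904052734375), 95), (np.float64(5.41387939453125), 85), (np.float64(7.0034637451171875), 100)] blob (243, 225, 35, 47) 625.5 lowest z [(90, np.float64(0.128))]
[0.55727326 0.21588395 0.28655237] [2.7033529  0.0957265  2.60361415] 0.4625024284595138
shift [ 21.17 -19.31   1.16] turn 0.679 alt -2.462 j6 -2.52 t 27.0
```

>>> send_rows(motion=[0,2,-1.8,0,0.08,0,5,-4.6,0,0.17,0,8,-7.3,0,0.26,0,11,-10,0,0.35,0,14,-12.8,0,0.44,0,17,-15.5,0,0.53,0,19.5,-17.8,0.5,0.62,0,21,-19.1,1,0.68])

```text
time_s: 27.67
tool_pos: [0.6392, -0.0607, 0.2678]
ee_rot: [0.001, -0.219, 0.976, -0.001]
wrist_force: [0.1, 0.4, -2.7]
gripper_width: 0.466
finger_force: 30.0
```

>>> send_rows(motion=[0,0.2,-0.2,0,0,0,0.2,-0.2,0,0,0,0.2,-0.2,0,0,0,0.2,-0.2,0,0,0,0.2,-0.2,0,0,0,0.2,-0.2,0,0,0,0.2,-0.2,0,0,0,0.2,-0.2,0,0])

```text
time_s: 28.33
tool_pos: [0.6365, -0.0586, 0.2685]
ee_rot: [0.0, -0.223, 0.975, -0.0]
wrist_force: [-0.2, -0.7, -2.4]
gripper_width: 0.464
finger_force: 30.0
```

```bash
python3 tilt.py; python3 -c "
from h import *
go([.6415,-.058,.222],np.radians(115.8))"
```

```text
tilt [(np.float64(2.3569488525390625), 85), (np.float64(2.852874755859375), 90), (np.float64(5.2049102783203125), 80), (np.float64(5.6295013427734375), 95)] blob (278, 176, 17, 37) 318.5 lowest z [(85, np.float64(0.108))]
[ 0.63650039 -0.05879035  0.26848083] [-0.26387832 -0.34714008 -2.73642584] 0.4629521066204601
shift [-0.48 -0.15  4.65] turn -0.0 alt 3.141 j6 -2.29 t 28.38
```

>>> send_rows(motion=[0,-0.2,0,1,0,0,-0.4,-0.1,2,0,0,-0.5,-0.1,3,0,0,-0.5,-0.1,4,0,0,-0.5,-0.1,4.4,0,0,-0.5,-0.1,4.4,0,0,-0.5,-0.1,4.4,0,0,-0.5,-0.1,4.4,0])

```text
time_s: 29.05
tool_pos: [0.6417, -0.0582, 0.2246]
ee_rot: [0.0, -0.223, 0.975, -0.0]
wrist_force: [0.5, -0.1, -1.7]
gripper_width: 0.461
finger_force: 30.0
```

```bash
python3 - <<'E'
from h import *
s=state(); print(s['tool_pos'],s['wrist_force'])
C=cam('wrist'); W=capture('wrist'); S=capture('side')
x,y=proj("side",[[.644,-.055,.08]])[0].astype(int); A=cv2.resize(S[y-60:y+60,x-80:x+80],(480,360)); B=cv2.resize(W,(320,240)); B=cv2.copyMakeBorder(B,0,120,0,0,0)
cv2.imwrite("pics/f1.png",np.hstack([A,B])[:,:,::-1])
E
```

```text
[ 0.64170509 -0.05817248  0.22463663] [ 0.542207   -0.11337987 -1.67838169]
```

View pics/f1.png

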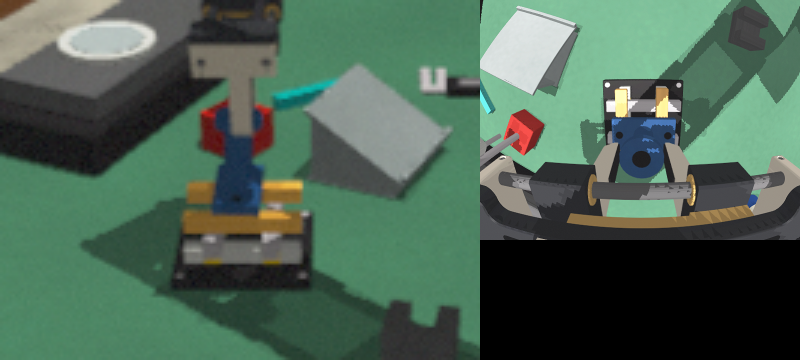

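>>> send_rows(motion=[0,0,0,0.2,0,0,0,0,0.3,0,0,0,0,0.4,0,0,0,0,0.5,0,0,0,0,0.5,0,0,0,0,0.5,0,0,0,0,0.5,0,0,0,0,0.5,0])

```text
time_s: 29.82
tool_pos: [0.6418, -0.058, 0.2198]
ee_rot: [0.001, -0.223, 0.975, -0.0]
wrist_force: [-0.8, 2.0, 3.3]
gripper_width: 0.46
finger_force: 30.0
```

>>> send_rows(motion=[4.7,0,0,0,0,5,0,0,0,0,6,0,0,0,0,7,0,0,0,0,7,0,0,0,0,7,0,0,0,0,7,0,0,-2,0,7,0,0,-4,0])

```text
time_s: 30.48
tool_pos: [0.6407, -0.0579, 0.2581]
ee_rot: [-0.002, -0.223, 0.975, 0.001]
wrist_force: [0.6, -1.3, 0.5]
gripper_width: 0.752
finger_force: 0.0
```

>>> send_rows(motion=[7,0,0,-3,0,7,0,0,-6,0,7,3,0,-9,0,7,6,0,-10,0,7,10,0,-10,0,7,14,0,-10,0,7,18,0,-10,0,7,20,0,-10,0])

```text
time_s: 31.15
tool_pos: [0.4579, -0.1457, 0.3595]
ee_rot: [-0.001, -0.222, 0.975, -0.0]
wrist_force: [0.6, 0.8, 0.2]
gripper_width: 0.758
finger_force: 0.0
```

```bash
python3 - <<'E'
from h import *
s=state(); print(s['tool_pos'],s['wrist_force'])
I=capture("top"); S=capture("side"); cv2.imwrite("pics/end.png",I[:,:,::-1]); cv2.imwrite("pics/ends.png",S[:,:,::-1])
def st(P): d=P-[.645,-.056]; a=np.radians(25.8); return (np.array([d@[np.cos(a),np.sin(a)],d@[-np.sin(a),np.cos(a)]])*1000).round(1)
m,cs=blobs(I,(100,80,40),(125,255,255),(255,120,360,230))
for c in cs[:2]: print("blue top",cv2.boundingRect(c),cv2.minAreaRect(c))
for nm,z,r in (("head",.142,.022),):
    t=np.linspace(0,6.28,40); p=proj("top",np.c_[.645+r*np.cos(t),-.056+r*np.sin(t),z+0*t]); print(nm,p.min(0),p.max(0))
a=np.radians(25.8); R=np.array([[np.cos(a),-np.sin(a)],[np.sin(a),np.cos(a)]])
f=np.array([[*(R@[x,y]+[.645,-.056]),z] for x in(-.022,.022) for y in (-.042,.042) for z in (.06,.072)])
print("foot top",proj("top",f).min(0),proj("top",f).max(0))
m,cs=blobs(S,(100,80,40),(125,255,255),(220,140,350,260))
for c in cs[:2]: print("blue side",cv2.boundingRect(c))
h=np.c_[.645+.022*np.cos(t),-.056+.022*np.sin(t),.142+0*t]; q=proj("side",np.vstack([f,h])); print("side exp",q.min(0),q.max(0),proj("side",h).min(0),proj("side",h).max(0))
m,cs=blobs(I,(15,90,120),(30,255,255),(270,145,350,225))
for c in cs[:4]:
    P=onz("top",c[:,0].astype(float),.052)[:,:2]; print("brass",cv2.contourArea(c),st(P.mean(0)))
E
```

```text
[ 0.45793923 -0.14572207  0.35952468] [0.61323503 0.82165646 0.17886109]
blue top (288, 156, 42, 38) ((306.20001220703125, 171.89999389648438), (29.516096115112305, 38.013153076171875), 63.43495178222656)
head [299.44611796 155.57406613] [320.47883536 175.66103371]
foot top [288.16023224 159.8315122 ] [330.67493666 193.73644252]
blue side (277, 193, 17, 36)
side exp [277.22590938 191.75560321] [294.76659793 228.74342747] [277.22590938 191.75560321] [293.23948342 198.85089617]
brass 100.5 [-37.   26.4]
brass 72.5 [42.2 26.6]
brass 30.5 [ 47.5 -32.3]
brass 18.5 [-20.8 -28.4]
```

Every measured outline matches the expected upright, centred pedestal to within about 1 px in both views, so I'm handing in.

>>> send_rows(motion=[7,0,0,0,0,7,0,0,0,0,7,0,0,0,0,7,0,0,0,0,7,0,0,0,0,7,0,0,0,0,7,0,0,0,0,7,0,0,0,0])

```text
time_s: 31.92
tool_pos: [0.4615, -0.1447, 0.3591]
ee_rot: [-0.0, -0.223, 0.975, 0.0]
wrist_force: [0.7, 1.0, 0.2]
gripper_width: 0.749
finger_force: 0.0
```

```bash
python3 -c "
from station import *
print(job_done())"
```

```text
the job is handed in; nothing more can be done
None
```

The riser is finished and handed in at about 32 s: both steel bars, both brass bars and the upright pedestal were placed and released, and the final camera check matched the expected outlines to about 1 px; the hand-in call did not return a verdict.

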